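# Earth yourself, then feel the processor

### The arm

A 6-joint arm with a two-finger parallel gripper is mounted at the origin on the work surface. World frame = base frame: x ahead of the robot, y to its left, z up, the work surface at z = 0. Lengths are in m, angles in rad, forces in N, time in s.
With the tool pointing down it reaches from about 0.35 to 0.8 m from the base axis. Payload 7.3 kg.
Tool frame: the origin (TCP) lies between the finger pads; the fingertips stand 25 mm ahead of it and the grasp point (between the pads) lies 6 mm ahead of it (r.tip_extent is the distance from the TCP to the fingertips, in m); z points along the fingers, y is the line along which they close (so a half turn about z gives the same grasp; the last joint's range is limited). The gripper opens to 85 mm and grips with 20 to 120 N. Pads are 22 mm wide; open, the fingers measure 114 mm over their backs; the gripper's body (76 mm by 85 mm) begins 54 mm behind the grasp point. The pads swing forward as they close: fully open they stand 13 mm farther back than shut.
Start: joints at [-1.478, 0.342, 1.524, -0, 1.275, -0.146], TCP at [0.124, -0.51, 0.256] pointing down, gripper open.
Joint ranges: [-2.53, 2.53], [-0.77, 2.02], [0.04, 2.7], [-1, 4.14], [0.28, 2.66], [-3.11, 3.11]. Speed limits (rad/s): [2.57, 2.57, 3.14, 3.14, 3.14, 3.14].

### API

Orientations are given as a unit quaternion [x, y, z, w].
In Python, from workcell import r, command_gripper, optics gives the robot as it stands. The module is installed in compiled form; this text tells all that it offers. Calls block until the motion is done:
- r.reach(position, orientation): joint-space move of the TCP to a pose.
- r.move_straight(position, orientation=None, speed=0.15, max_force=None): straight line of the TCP; orientation=None keeps the orientation; speed is the mean speed in m/s. With max_force (N) it stops when the force on the tool has changed by that much, and returns True; else False.
- r.movej(angles): joint-space move.
- command_gripper(opening, force=None): finger opening in m; force is the grip in N (None keeps the last); returns when the fingers have stopped.
- r.hold(seconds).
- r.solve_ik(position, orientation): joint angles nearest the present ones, or None.
- r.read_state(): the state.
- optics.get_image(name): name is "scene" or "top" or "wrist"; returns (picture, depth): 400x640x3 uint8, red, green, blue; 400x640 float32, m along the optical axis (not along the pixel's ray), 0 where there is no reading.
- optics.camera_model(name): a dict with "K" (3x3 intrinsics, pixels), "R" (3x3) and "t" (3): a world point X has camera coordinates R X + t; the wrist camera has in their place "tool_from_camera" (4x4, takes a point from camera to tool coordinates, whose origin is the TCP and whose axes are the flange's). Camera axes: x right, y down, z forward; pixel columns grow to the right and rows downward; lengths in m; the calibration is good to about 2 mm. A picture is of the moment at which its call begins: read the wrist's pose just before it. camera_model takes no time and is no camera call.
A pose or a line that the arm cannot do raises r.PlanningError and nothing moves.
- r.finish_job(): hands the job in; it is judged then, once.
The state is a dict: "time_s": time; "joint_positions": joint angles; "dq": joint speeds; "tau": joint torques, N m; "eef_pos": TCP position; "eef_rot": TCP orientation; "contact_force": force on the tool from outside, world axes, zero at the start; "torque": the same for the moment, N m; "grip_width": finger opening in m; "grip_force": force on a finger pad.
Only numpy, scipy, OpenCV 4.12 (cv2) and the standard library are available. Lean on these libraries where they do the work, as an engineer would, in place of code of your own. Each camera call takes 0.05 s, during which the arm holds its last target. There are 200 camera calls.

### The job

On the engine-electronics bench, first discharge yourself: with the fingertips push the dome-headed plunger of the earthing post fully down, where it stays. Only then rest the fingertips lightly on the processor, the largest square chip of the opened control unit, for about a second, and draw back a full hand's breadth. Grasp and lift nothing, leave the other two posts, the other chips and the capacitors untouched, and do not shift the control unit, the earthing post or anything else on the bench.

Things in the scene. Friction and masses are not known exactly. Their poses are not given: they have to be found in the camera images.
- ecu: opened engine control unit standing loose on the table, about 0.6 kg: aluminium tray 150 x 140 mm with two side walls 26 mm high, a green circuit board in it, and at its +x end a black connector block 50 x 140 mm, 32 mm high. Origin under the centre of the tray, at table height, x towards the connector block
- board (a joint): how far the green board (144 x 128 mm, top face 30 mm above the table) is pressed down on its spring posts, m: 0 at rest, 0.008 at the stop; straight down, it resists with 1.5 N per mm and comes back up when let go
- processor_top (a point): centre of the upper face of the processor, 35 mm above the table with the board at rest; axes as the control unit's
- processor: the processor: the largest chip on the board, black, square 34 x 34 mm, 5 mm thick, metal legs on all four sides, near the middle of the board; origin at the centre of its underside; goes down with the board
- small_chip: small square black chip 18 x 18 x 3 mm on the board, 52 mm towards -x and 22 mm towards +y of the processor in the unit's axes; origin at the centre of its underside
- long_chip: oblong black chip 30 x 13 x 3 mm on the board, 48 mm towards -x and 48 mm towards -y of the processor; origin at the centre of its underside
- memory_chip: oblong black chip 20 x 13 x 3 mm on the board, 54 mm towards -y of the processor; origin at the centre of its underside
- capacitors: two aluminium can capacitors, 12 mm diameter, 14 mm tall, standing on the board's +x side, 46 mm towards +x and 14 mm and 32 mm towards +y of the processor; the body's origin is the middle of the board's upper face
- earth_post: the earthing post: bare steel post with a smooth round domed head (the plunger), 36 mm across; its base is a dark disc 52 mm across and 14 mm thick; origin under the centre of the base; loose, 0.45 kg
- plunger_top (a point): top of the dome of the earthing post, on its axis, 48 mm above the table when up and 40 mm when fully down
- plunger (a joint): how far the domed plunger is pushed down, m: 0 up (start), 0.008 fully down at a firm stop; it slides straight down against a steady friction of about 3 N and stays where it is left
- hex_post: a post with a flat six-sided head 34 mm across its flats, top 48 mm above the table; does not move down; its base is a dark disc 52 mm across and 14 mm thick; origin under the centre of the base; loose, 0.45 kg
- bar_post: a post with a round crossbar 50 mm long and 12 mm thick, top 48 mm above the table; does not move down; its base is a dark disc 52 mm across and 14 mm thick; origin under the centre of the base; loose, 0.45 kg
- standoff: bystander: small brass cylinder, 16 mm diameter, 30 mm tall, standing loose on the control unit's connector block; origin under its centre
- screwdriver: bystander: screwdriver 190 mm long lying on the table between the unit and the posts; its x axis runs along it
- mug: bystander: white mug, 80 mm diameter, 92 mm tall; origin under its centre
- jar: bystander: amber jar with a metal cap, 68 mm diameter, 100 mm tall; origin under its centre
- mouse: bystander: white computer mouse 105 x 58 x 26 mm; origin under its centre
- carton: bystander: small cardboard carton 88 x 56 x 24 mm; origin under its centre
- dish: bystander: shallow steel dish, 90 mm diameter, 30 mm tall; origin under its centre
Mind the look-alikes: they are no part of the job. What is shaped like the earth_post but white is not meant.

How it is judged:
By the outcome, as a careful person would: the job done as asked, in the order asked, and still so for the second after the job is handed in, with the robot touching nothing.
It also fails if it takes over 45 s, if anything falls off the work surface, if the arm or the gripper's body presses on something with over 40 N, if the wrist force passes 120 N, or if a joint passes its speed limit or range.

## Working session

There is one attempt and no reset: what is moved stays moved. The work goes in short steps, each a Python script; the robot and the scene stay as the last script left them, time stands still between calls to the robot, and variables do not carry over. Pictures are saved under pics/ and viewed, at most 10 in all, crops included, and the job is handed in when it is done.

```bash
mkdir -p pics; python3 - <<'E'
from workcell import r, command_gripper, optics
import cv2,numpy as np
for n in ("top","scene"):
    im,d=optics.get_image(n); cv2.imwrite(f"pics/{n}0.png",im[:,:,::-1]); np.savez(f"{n}0.npz",im=im,d=d)
    m=optics.camera_model(n); print(n,m["K"].round(1).tolist(),(-m["R"].T@m["t"]).round(3),m["R"].round(3).tolist())
s=r.read_state();print(s["time_s"],s["eef_rot"],r.tip_extent)
E
```

```text
top [[383.7, 0.0, 322.2], [0.0, 383.7, 204.0], [0.0, 0.0, 1.0]] [0.491 0.009 1.033] [[-0.027, -1.0, 0.004], [-0.996, 0.026, -0.088], [0.087, -0.006, -0.996]]
scene [[483.4, 0.0, 315.1], [0.0, 483.4, 207.3], [0.0, 0.0, 1.0]] [ 1.325 -0.63   0.92 ] [[0.652, 0.758, -0.017], [0.479, -0.428, -0.766], [-0.588, 0.491, -0.642]]
0.1 [ 9.92879705e-01  1.19119333e-01  3.81232628e-05 -6.89287257e-04] 0.025
```

View pics/top0.png

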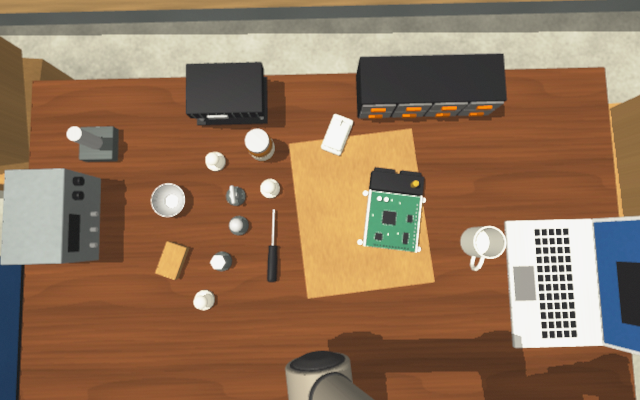

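View pics/scene0.png

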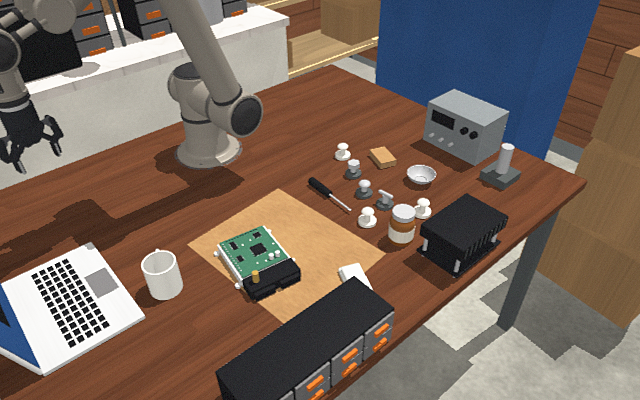

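The top view shows these candidates for the earthing post:
- Steel dome at (238,226).
- Crossbar at (235,195).
- Hex head at (220,261).
- White domes at (215,161), (270,188) and (204,300).

The processor is at about (389,218). I choose the steel dome at (238,226). I'll check it with a close crop and take wrist views.

```bash
cat > h.py <<'E'
from workcell import r, command_gripper, optics
import cv2,numpy as np
from scipy.spatial.transform import Rotation as Ro
def cam(n):
    m=optics.camera_model(n)
    if n!="wrist": return m["K"],m["R"].T,-m["R"].T@m["t"]
    s=r.read_state(); T=np.array(m["tool_from_camera"]); W=Ro.from_quat(s["eef_rot"]).as_matrix()
    return m["K"],W@T[:3,:3],W@T[:3,3]+s["eef_pos"]
def onplane(c,uv,z):
    K,R,o=c; d=R@np.linalg.inv(K)@[uv[0],uv[1],1]; return o+d*(z-o[2])/d[2]
def down(yaw): # tool down, closing axis at yaw about world z
    return (Ro.from_euler('z',yaw)*Ro.from_quat([1,0,0,0])).as_quat()
E
python3 - <<'E'
from h import *
c=cam("top")
for n,uv,z in [("dome",(238,226),.048),("bar",(235,195),.048),("hex",(220,261),.048),("proc",(389,218),.035)]: print(n,onplane(c,uv,z).round(3))
im=np.load("top0.npz")["im"][:,:,::-1]
a=cv2.resize(im[130:310,190:290],None,fx=3,fy=3,interpolation=cv2.INTER_CUBIC)
b=cv2.resize(im[155:265,350:435],None,fx=4.9,fy=4.9,interpolation=cv2.INTER_CUBIC)[:540]
cv2.imwrite("pics/crop0.png",np.hstack([a,np.pad(b,((0,540-len(b)),(0,0),(0,0)))]))
m=optics.camera_model("wrist");print(np.round(m["K"],1).tolist(),np.round(m["tool_from_camera"],3).tolist())
E
```

```text
dome [0.526 0.22  0.048]
bar [0.607 0.227 0.048]
hex [0.439 0.266 0.048]
proc [ 0.537 -0.17   0.035]
[[304.7, 0.0, 319.0], [0.0, 304.7, 205.8], [0.0, 0.0, 1.0]] [[0.001, -0.957, -0.29, 0.074], [1.0, 0.0, 0.001, -0.001], [-0.001, -0.29, 0.957, -0.119], [0.0, 0.0, 0.0, 1.0]]
```

View pics/crop0.png

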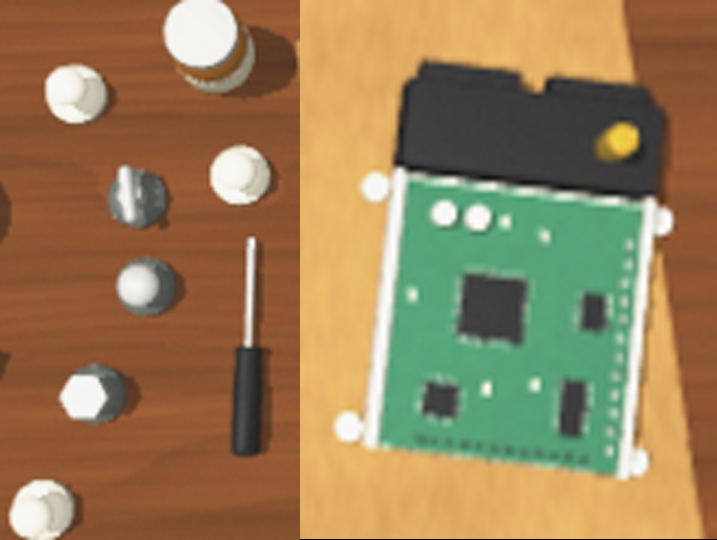

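The crop shows a bare steel dome at top pixel (236,225). The hex post, the crossbar post and the white domes are clearly different from it. The processor is the big chip at (389,218). Next I take wrist views on the way.

```bash
python3 - <<'E'
from h import *
command_gripper(0.0)
r.reach([.50,-.17,.28],down(0)); 
for n,p in [("ecu",[.50,-.17,.28]),("post",[.49,.22,.28])]:
    r.reach(p,down(0)); c=cam("wrist"); im,d=optics.get_image("wrist")
    np.savez(n+".npz",im=im,d=d,K=c[0],R=c[1],o=c[2]); cv2.imwrite(f"pics/w_{n}.png",im[:,:,::-1])
    s=r.read_state(); print(s["time_s"],s["eef_pos"],s["grip_width"],s["contact_force"],s["joint_positions"][5])
a=[cv2.resize(cv2.imread(f"pics/w_{n}.png"),(480,300)) for n in("ecu","post")]
cv2.imwrite("pics/both.png",np.vstack(a))
E
```

```text
3.0083 [ 0.49983954 -0.17045271  0.27997761] 0.0002183602309536318 [-0.00285474  0.0982359  -0.14911073] 1.097810620058543
4.5083 [0.49049562 0.21895444 0.27998256] -6.697446430390184e-05 [ 0.23435571  0.87420668 -1.21876445] 1.8496935120190532
```

View pics/both.png

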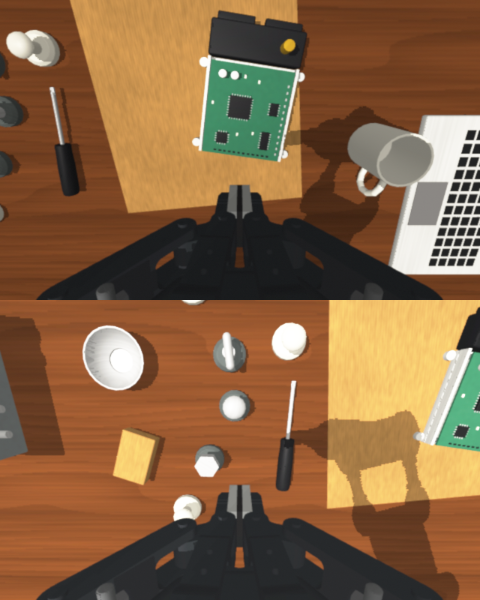

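In the wrist views the processor sits at full-resolution pixel (319,143) and the steel dome at (312,140). Now I measure both by depth and masks.

```bash
python3 - <<'E'
from h import *
def cloud(c,d):
    v,u=np.indices(d.shape); K,R,o=c
    return np.stack([u,v,np.ones_like(u)],-1)@np.linalg.inv(K).T*d[...,None]@R.T+o
def blob(mask,guess):
    cs,_=cv2.findContours(mask.astype(np.uint8),cv2.RETR_EXTERNAL,cv2.CHAIN_APPROX_NONE)
    cs=[k for k in cs if cv2.contourArea(k)>20]
    return min(cs,key=lambda k:np.hypot(*(np.array(cv2.minAreaRect(k)[0])-guess)))
for f,cn,pe,pp in [("w",None,(319,143),(312,140)),("t","top",(389,218),(236,225))]:
    for n,g in (("ecu",pe),("post",pp)):
        z=np.load(n+".npz" if f=="w" else "top0.npz"); c=(z["K"],z["R"],z["o"]) if f=="w" else cam("top")
        P=cloud(c,z["d"]); v=z["im"].astype(int)
        if n=="ecu":
            rect=cv2.minAreaRect(blob(v.max(-1)<75,g)); print(f,"proc",rect,onplane(c,rect[0],.035).round(4),"depth z",P[int(rect[0][1]),int(rect[0][0])].round(4))
            hs=cv2.cvtColor(z["im"],cv2.COLOR_RGB2HSV); k=blob(cv2.morphologyEx(((hs[...,0]>55)&(hs[...,0]<95)&(hs[...,1]>90)).astype(np.uint8),cv2.MORPH_CLOSE,np.ones((15,15))),g)
            b=np.array([onplane(c,q,.03)[:2] for q in cv2.boxPoints(cv2.minAreaRect(k))]); print(" board",b.round(3).tolist(),b.mean(0).round(4))
        else:
            G=P[g[1],g[0]]; m=(np.hypot(P[...,0]-G[0],P[...,1]-G[1])<.032)&(P[...,2]>.033)
            q=P[m]; print(f,"dome",g,G.round(4),m.sum(),((q.min(0)+q.max(0))/2).round(4),np.ptp(q,0).round(4),q.max(0)[2],"mean",q.mean(0).round(4))
            L=P[(np.hypot(P[...,0]-G[0],P[...,1]-G[1])<.06)]; print(" table z",np.median(L[:,2]).round(4))
            hs=cv2.cvtColor(z["im"],cv2.COLOR_RGB2HSV); k=blob((hs[...,1]<60)&(hs[...,2]>140),g); e=cv2.minEnclosingCircle(k); print(" bright",e,onplane(c,e[0],.038).round(4))
E
```

```text
w proc ((319.4437561035156, 143.04156494140625), (28.382476806640625, 28.431921005249023), 8.53076457977295) [ 0.5404 -0.1706  0.035 ] depth z [ 0.5406 -0.17    0.0366]
 board [[0.471, -0.1], [0.61, -0.129], [0.592, -0.254], [0.448, -0.24]] [ 0.5301 -0.1805]
w dome (312, 140) [0.5357 0.2275 0.0493] 7386 [0.5339 0.2262 0.219 ] [0.0604 0.0379 0.3595] 0.3987152829174715 mean [0.518  0.2267 0.3172]
 table z 0.3251
 bright ((311.0, 141.742431640625), 17.009185791015625) [0.5328 0.2289 0.038 ]
t proc ((388.8230895996094, 217.41539001464844), (11.907333374023438, 11.783299446105957), 7.125016689300537) [ 0.5388 -0.1699  0.035 ] depth z [ 0.5398 -0.1673  0.0378]
 board [[0.468, -0.108], [0.608, -0.129], [0.59, -0.254], [0.451, -0.232]] [ 0.5295 -0.1808]
t dome (236, 225) [0.5291 0.2247 0.0486] 143 [0.5295 0.2264 0.0437] [0.0313 0.0319 0.0139] 0.05061810895316876 mean [0.5293 0.2256 0.0445]
 table z 0.0001
 bright ((235.1666717529297, 224.5), 7.090780735015869) [0.5309 0.2291 0.038 ]
```

```bash
python3 - <<'E'
from h import *
x,y=.5315,.227; q=down(0); e=r.tip_extent
r.move_straight([x,y,.065+e],q,speed=.15); r.hold(.3)
s=r.read_state(); f0=np.array(s["contact_force"])
hit=r.move_straight([x,y,.036+e],speed=.015,max_force=12)
s=r.read_state(); print(hit,s["time_s"],np.array(s["eef_pos"]).round(4),(s["contact_force"]-f0).round(2))
r.hold(.2); s=r.read_state(); print(np.array(s["eef_pos"]).round(4),(s["contact_force"]-f0).round(2))
E
```

```text
True 7.775 [0.5315 0.227  0.0649] [-1.06  0.05  5.45]
[0.5315 0.227  0.0649] [-1.29 -0.16  6.18]
```

```bash
python3 - <<'E'
from h import *
e=r.tip_extent; f0=np.array(r.read_state()["contact_force"])
hit=r.move_straight([.5315,.227,.0375+e],speed=.008,max_force=15)
s=r.read_state(); print(hit,s["time_s"],np.array(s["eef_pos"]).round(4),(s["contact_force"]).round(2))
r.hold(.2);r.move_straight([.5315,.227,.09+e],speed=.06); r.move_straight([.49,.22,.28],speed=.2); r.hold(.2)
c=cam("wrist"); im,d=optics.get_image("wrist"); cv2.imwrite("pics/w_post2.png",np.vstack([cv2.imread("pics/w_post.png")[60:260,200:440],im[60:260,200:440,::-1]]))
K,R,o=c; P=R@np.linalg.inv(K)@[312,142,1]*d[142,312]+o
print("dome now",P.round(4),r.read_state()["time_s"]); z=np.load("post.npz"); print((z["R"]@np.linalg.inv(z["K"])@[312,142,1]*z["d"][142,312]+z["o"]).round(4))
E
```

```text
True 8.2083 [0.5315 0.2271 0.0649] [-2.08 -1.07  5.91]
dome now [0.5314 0.2283 0.041 ] 10.65
[0.5335 0.2275 0.0497]
```

View pics/w_post2.png

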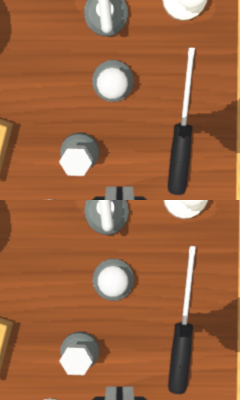

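The plunger is fully down: the tip stopped firmly at 39.9 mm, and depth puts the dome about 8 mm lower. The before and after crops show all three posts unmoved. Now the processor.

```bash
python3 - <<'E'
from h import *
x,y=.540,-.170; q=down(np.radians(-8.5)); e=r.tip_extent
r.reach([x,y,.25],q); r.move_straight([x,y,.055+e],q,speed=.12); r.hold(.4)
F=[]
for _ in range(6): F.append(r.read_state()["contact_force"]); r.hold(.03)
f0=np.mean(F,0); print("noise",np.std(F,0).round(2))
hit=r.move_straight([x,y,.0335+e],speed=.012,max_force=3)
for i in range(6):
    s=r.read_state(); print(hit,round(s["time_s"],2),np.array(s["eef_pos"]).round(4),(s["contact_force"]-f0).round(2)); r.hold(.2)
E
```

```text
noise [0.69 0.4  0.37]
False 16.23 [ 0.54   -0.17    0.0586] [-1.21 -0.36  2.46]
False 16.43 [ 0.54   -0.17    0.0586] [-1.96  0.11  2.22]
False 16.62 [ 0.54   -0.17    0.0585] [-1.48  0.5   2.59]
False 16.82 [ 0.54   -0.17    0.0585] [-1.85  0.74  2.15]
False 17.02 [ 0.54   -0.17    0.0585] [-0.4   1.11  2.73]
False 17.23 [ 0.54   -0.17    0.0585] [-1.13 -0.42  2.65]
```

The fingertips rested on the chip at about 2.4 N for 1.2 s. Now I draw back and check.

```bash
python3 - <<'E'
from h import *
r.move_straight([.540,-.170,.10],speed=.05); r.move_straight([.540,-.170,.25],speed=.15); r.reach([.50,-.17,.28],down(0)); r.hold(.3)
im,d=optics.get_image("wrist"); a=cv2.imread("pics/w_ecu.png")[0:240,220:440]; cv2.imwrite("pics/ecu2.png",np.hstack([a,im[0:240,220:440,::-1]])); print(r.read_state()["time_s"])
E
```

```text
20.225
```

View pics/ecu2.png

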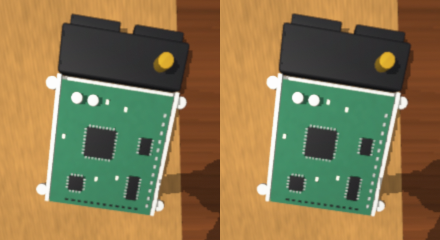

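The before and after views of the unit are identical: processor at (100,143) and (320,143), 220 px apart as the crops are, and the standoff still in place.

```bash
python3 -c "
from workcell import r
print(r.finish_job())"
```

```text
the job is handed in; nothing more can be done
None
```

Job handed in: I pushed the earthing plunger fully down, then rested the fingertips on the processor at about 2.4 N for 1.2 s and drew back over 20 cm, with the posts and control unit unmoved in before-and-after pictures.

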